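# Re-pin the oil cage gate, lift its sagging bolt past the keeper, hold the gate ajar

### The arm

A 7-joint arm with a two-finger parallel gripper is mounted at the origin on a cart in front of the work surface, level with it; the furniture and walls round the work are solid. World frame = base frame: x ahead of the robot, y to its left, z up, the work surface at z = 0. Lengths are in m, angles in rad, forces in N, time in s.
With the tool pointing down it reaches from about 0.425 to 0.825 m from the base axis. Payload 3.6 kg.
Tool frame: the origin (TCP) lies midway between the tips of the shut fingers; the grasp point (between the pads) lies 19 mm behind it (env.grip_depth is the distance from the TCP to the grasp point, in m); x points along the fingers, y is the direction in which the jaws open and shut, and the axes are right-handed (so a half turn about x gives the same grasp; the last joint's range is limited). The gripper opens to 85 mm and grips with 20 to 120 N. Pads are 22 mm wide; open, the fingers measure 114 mm over their backs; the gripper's body (76 mm by 85 mm) begins 54 mm behind the grasp point. The pads swing forward as they close: fully open they stand 13 mm farther back than shut.
Start: joints at [-1.347, 0.615, -0.013, 1.423, 0.008, 1.103, -0.04], TCP at [0.161, 0.63, 0.231] pointing down, gripper open.
Joint ranges: [-3.12, 3.12], [-0.3, 2.06], [-1.34, 1.32], [0.26, 2.42], [-1.36, 4.5], [0.01, 1.98], [-2.84, 2.84]. Speed limits (rad/s): [2.79, 2.79, 3.14, 3.14, 3.14, 3.14, 3.14].

### API

Orientations are given as a rotation vector (axis times angle).
In Python, from workcell import env gives the robot as it stands.
- The arm moves only by the shell command python3 -m jog 'ROWS' [OPENING]. ROWS is JSON, one flat list of numbers, 4 for each row, row after row: the shift along the tool's x, y, z in m, then the turn about the tool's x in rad. In form: [x, y, z, roll, x, y, z, roll, ...]. A call has 1 to 20 rows; each row shifts and turns the commanded pose from where the row before left it, along the tool's axes as they then stand; what a row does not reach is not made up. A row lasts 1/8 s, in which the tool goes at most 62.5 mm and 10.7 degrees, less where a joint would pass 70% of its speed; a pose out of reach is approached as far as the arm can. A call is refused whole if a number of a shift passes 0.0625 or a number of a turn 0.188, either way. A call with a gripper value outside its range is refused whole. OPENING is the finger opening in m, from 0 to 0.0854, set as the call begins (- or left out, the last holds). The fingers move at their own pace and stop on an object; the grip force is fixed at half the most. Time passes only in rows, so rows that do not move let the fingers close. It gives the time, the measured TCP pose, the force and the opening at its end, in the units of the state.
- env.sense(): the state, without advancing time (a new reading comes with each control period).
- env.capture(name): name is "scene" or "side" or "wrist"; returns a dict with "image" (480x640x3 uint8, blue, green, red), "fovy" (degrees; the focal length in pixels is half the picture's height over the tangent of half this angle, whatever the lens; pixels are square), "cx", "cy" (the principal point, pixels), "world_from_camera" (4x4, takes a point from camera to world coordinates); the wrist camera has in their place "mount" (4x4, takes a point from camera to tool coordinates, whose origin is the TCP and whose axes are the tool frame's). Camera axes: x right, y down, z forward; pixel columns grow to the right and rows downward; lengths in m; the calibration is good to about 2 mm. A picture is of the moment at which its call begins: read the wrist's pose just before it. There is no depth.
- env.sign_off(): hands the job in, once; it reports no verdict.
The state is a dict: "clock": time; "q": joint angles; "joint_velocities": joint speeds; "tau": joint torques, N m; "ee_pos": TCP position; "tool_rot": TCP orientation; "wrist_force": force on the tool from outside, world axes, zero at the start; "moment": the same for the moment, N m; "gripper_width": finger opening in m.
Only numpy, scipy, OpenCV 4.12 (cv2) and the standard library are available. Lean on these libraries where they do the work, as an engineer would, in place of code of your own. Each camera call takes 0.05 s, during which the arm holds its last target.

### The job

The small wire-mesh oil cage on the bench has its top hinge pin out: take the pin with the collar and ribbed grip from the wooden block and push it fully home, collar down on the open top knuckle of the gate's hinge, and let go of it. Only then draw the gate's barrel bolt by its black knob: the bolt sags and its notch hangs on the bent-up lip of the keeper, so lift it while you pull it toward the hinge side until it is clear of the keeper. Then pull the self-closing gate ajar by the knob, about a hand's width (10 cm) at the latch edge, and finish holding it there so that I can reach in; leave everything else on the bench where it is.

Things in the scene. Friction and masses are not known exactly. Their poses are not given: they have to be found in the camera images.
- cage: wire-mesh oil cage, fixed to the bench, grey square-tube frame 312 mm wide (y), 192 mm deep (x), 172 mm high. Origin on the bench under the middle of its front; its own -x looks out of the front, +y is the hinge side, -y the latch side, z up. The gate fills the front: closed, it lies in the plane x = 0 and its top is at z = 0.168; the hinge stands at y = +137 mm, the latch post at y = -148 mm. Oil can and blue tin stand inside
- hinge_mouth (a point): centre of the round opening in the top knuckle of the gate's hinge, at the knuckle's upper face, 182 mm above the bench, 10 mm above the cage's roof. The bore points straight down, 10.4 mm wide with a small chamfer, 52 mm deep through the post's knuckle and the gate's knuckle; the knuckle is 18 mm across. The vertical through this point is also the gate's swing axis
- hinge_pin: loose steel hinge pin, about 60 g, standing upright in one of the three holes of the wooden block. Origin on its axis at the underside of its collar; z up along the pin. Above the origin: collar 20 mm wide, 4 mm thick, then a ribbed round grip 14 mm wide from z = 4 to 38 mm. Below: shank 8 mm wide, 48 mm long, the last 6 mm tapering to a 3 mm nose. Home in the hinge, its origin is at hinge_mouth
- pin_block: hardwood block, fixed to the bench, 44 mm (x) by 156 mm (y) by 56 mm high; three holes along y, 52 mm apart, top at z = 56 mm. Origin under its centre. Holds the hinge pin, a punch and a clevis pin in any order
- punch: dark centre punch standing in the block (a bystander): plain round body 13 mm wide, 56 mm tall above the block, no collar. Origin on its axis at the block's top
- clevis_pin: steel clevis pin standing in the block (a bystander): low domed head 25 mm wide, 14 mm tall, no grip. Origin on its axis at the block's top
- bolt_knob (a point): centre of the bolt's black knob, an upright cylinder 20 mm wide and 26 mm tall on a 10 mm steel stem that rises 46 mm from the bolt's axis; the bolt's axis is 59 mm below this point, 20 mm in front of the gate's plane. Start: about 204 mm above the bench and 0.235 m from the hinge axis. It moves with the bolt and the gate; nothing of the cage stands higher than 172 mm around it except the hinge
- bolt (a joint): draw of the barrel bolt along the gate, m: 0 shot fully into the keeper, grows toward the hinge side (cage +y when the gate is closed), 0.050 fully drawn. Friction about 2 N; it stays where it is left. Sagging, it stops at about 0.008 against the keeper's lip; the nose is clear of the keeper from 0.033 on
- bolt_lift (a joint): height of the bolt in its tall worn guides, m: 0 sagging, 0.014 at the top of the guides. It weighs about 0.3 kg and drops by itself when not held. It must be up by more than 0.007 (best about 0.010) all the time while the nose passes over the lip, draw 0.005 to 0.033
- gate (a joint): gate angle, rad: 0 closed, grows as the latch edge swings out of the front (cage -x), to 1.2. Swing axis is the vertical through hinge_mouth; latch edge 0.27 m from it. A spring shuts the gate: 0.45 N m closed, 0.65 N m at 0.4 rad, 2 to 4 N at the knob. The bolt holds it shut until clear of the keeper
- screwdriver_1: red screwdriver lying on the bench, a bystander, 210 mm long
- wrench_2: small combination wrench lying on the bench right of the cage, a bystander, 159 mm long

How it is judged:
By the outcome, as a careful person would: the job done as asked, in the order asked, and still so for the second after the job is handed in, while the arm keeps its last pose, push and grip.
It also fails if it takes over 54 s, if anything falls off the work surface, if the arm or the gripper's body presses on something with over 40 N, if the wrist force passes 120 N, or if a joint passes its speed limit or range.

## Working session

There is one attempt and no reset: what is moved stays moved. The work goes in short steps, Python scripts to look and compute and a shell command to move; the robot and the scene stay as the last step left them, time stands still between calls to the robot, and variables do not carry over. Pictures are saved under pics/ and viewed, and the job is handed in when it is done.

```bash
ls; mkdir -p pics
python3 - <<'E'
from workcell import env
import cv2,numpy as np
s=env.sense()
for k,v in s.items(): print(k,np.round(v,4))
for n in ["scene","side","wrist"]:
    c=env.capture(n); cv2.imwrite(f"pics/{n}0.png",c["image"])
    print(n,c["fovy"],c["cx"],c["cy"]); print(np.round(c.get("world_from_camera",c.get("mount")),4).tolist())
print(env.grip_depth)
E
```

```text
pics
clock 0.0
q [-1.3465  0.6159 -0.0126  1.4249  0.0081  1.1034 -0.0404]
joint_velocities [-0.0002  0.0007  0.0006 -0.0001 -0.0004  0.0007 -0.0009]
tau [ 0.00000e+00 -4.69205e+01  2.59000e-01 -1.71032e+01  9.90000e-03
  9.60000e-03  0.00000e+00]
ee_pos [0.1611 0.6289 0.2301]
tool_rot [ 0.1948  1.5621 -0.1989]
wrist_force [ 0.1086 -0.493  -0.0118]
moment [-0.0079  0.0239  0.0264]
gripper_width 0.0851
scene 52.83741498481368 314.9608726329257 241.94846373246384
[[0.7218, -0.4989, 0.4798, 0.111], [-0.692, -0.5087, 0.5122, -0.3516], [-0.0115, -0.7017, -0.7124, 0.7765], [0.0, 0.0, 0.0, 1.0]]
side 53.85263907908942 327.47618217885406 231.75886681622595
[[-0.9575, -0.158, 0.2413, 0.3161], [-0.2883, 0.5066, -0.8125, 0.8167], [0.0061, -0.8476, -0.5306, 0.6243], [0.0, 0.0, 0.0, 1.0]]
wrist 59.652582702218766 315.7049490259545 233.92071635306314
[[0.0, -0.2886, 0.9575, -0.1433], [1.0, 0.001, 0.0002, -0.0007], [-0.001, 0.9575, 0.2886, -0.074], [0.0, 0.0, 0.0, 1.0]]
0.0187
```

View pics/scene0.png

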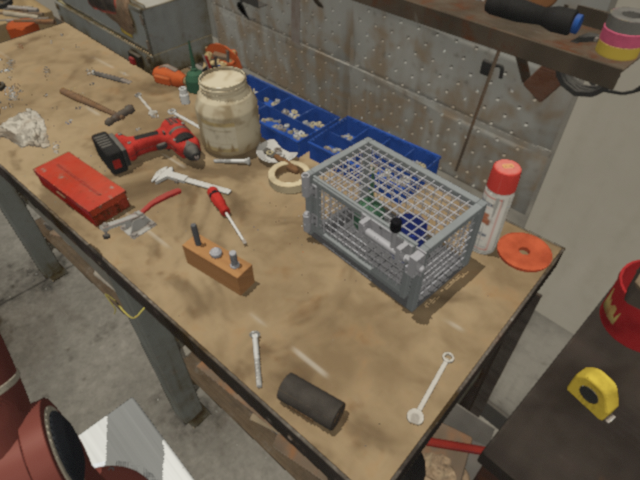

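View pics/side0.png

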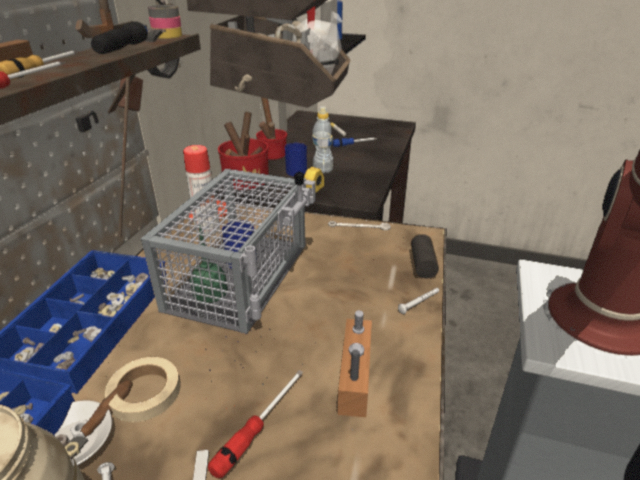

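View pics/wrist0.png

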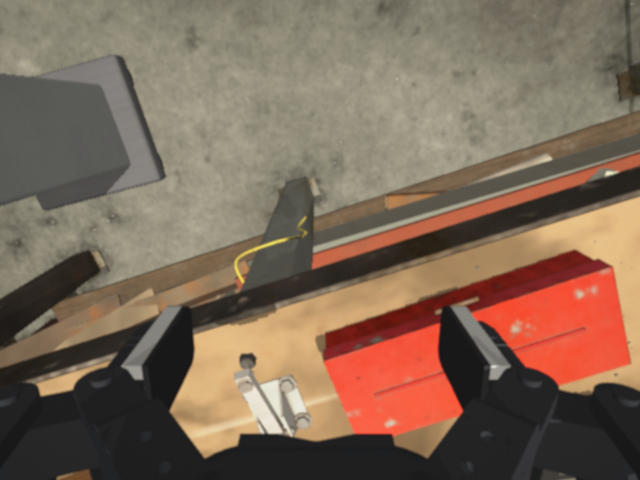

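Run:
```python
import cv2
a=cv2.imread("pics/scene0.png");b=cv2.imread("pics/side0.png")
cv2.imwrite("pics/z1.png",cv2.resize(a[130:310,290:490],(800,720),interpolation=3)[:600] if 0 else cv2.resize(a[135:310,290:490],None,fx=3.4,fy=3.4,interpolation=2))
cv2.imwrite("pics/z2.png",cv2.resize(a[215:300,170:270],None,fx=7,fy=7,interpolation=2))
cv2.imwrite("pics/z3.png",cv2.resize(b[160:420,220:400],None,fx=2.3,fy=2.3,interpolation=2))
```

```text
(no output)
```

View pics/z1.png

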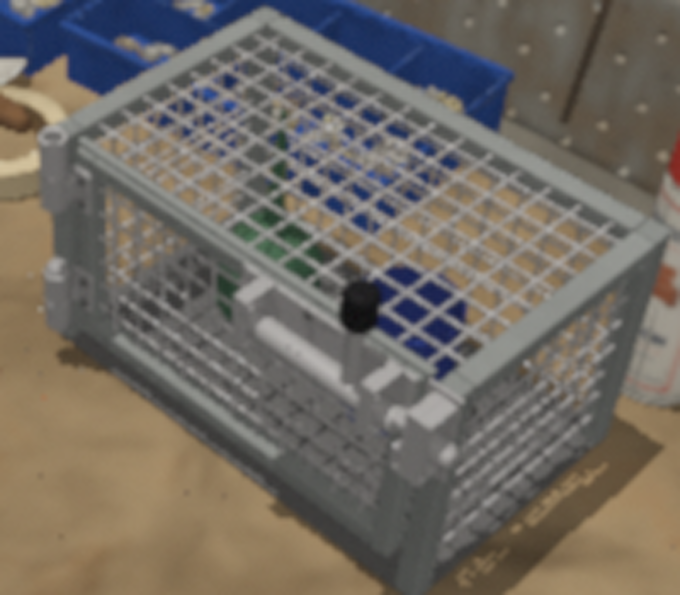

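View pics/z2.png

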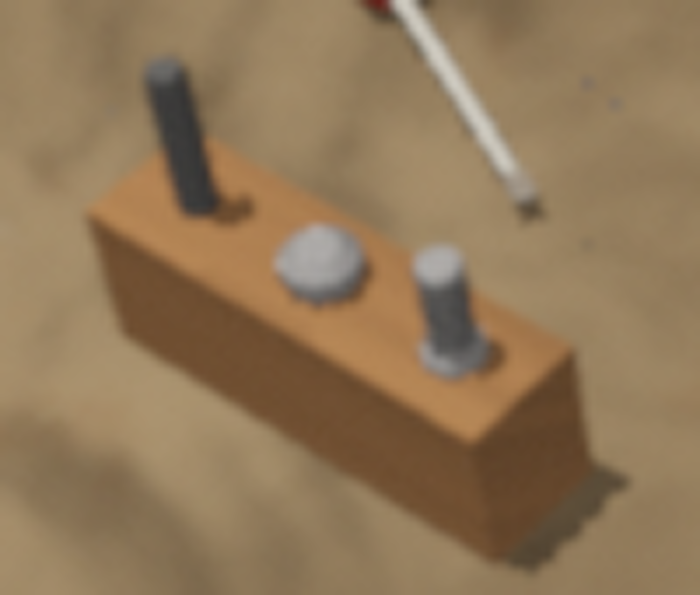

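View pics/z3.png

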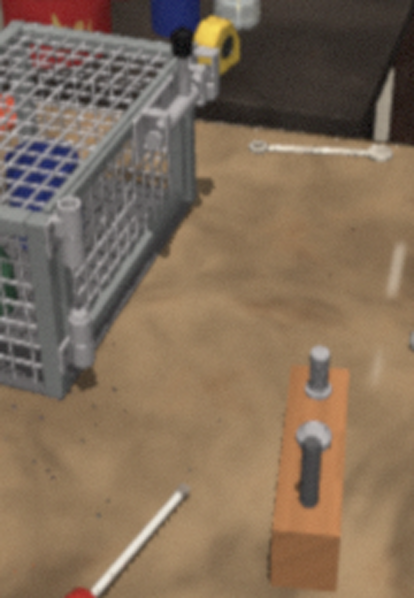

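```bash
cat > h.py <<'E'
from workcell import env
import numpy as np,cv2
from scipy.spatial.transform import Rotation as R
def ray(c,u,v,T=None):
    f=240/np.tan(np.radians(c["fovy"]/2)); T=c["world_from_camera"] if T is None else T
    T=np.array(T); d=T[:3,:3]@np.array([(u-c["cx"])/f,(v-c["cy"])/f,1]); return T[:3,3],d/np.linalg.norm(d)
def atz(c,u,v,z,T=None):
    o,d=ray(c,u,v,T); return o+d*(z-o[2])/d[2]
def tri(r1,r2):
    A=np.stack([r1[1],-r2[1]],1); t=np.linalg.lstsq(A,r2[0]-r1[0],rcond=None)[0]
    p,q=r1[0]+t[0]*r1[1],r2[0]+t[1]*r2[1]; return (p+q)/2,np.linalg.norm(p-q)
def wT():
    s=env.sense(); T=np.eye(4); T[:3,:3]=R.from_rotvec(s["tool_rot"]).as_matrix(); T[:3,3]=s["ee_pos"]; return T
E
python3 - <<'E'
from h import *
a=env.capture("scene");b=env.capture("side")
np.set_printoptions(precision=4,suppress=True)
for n,p,q,z in [("pin",(232.9,252.6),(359.1,313.5),.094),("mouth",(305.3,174.1),(250,248.7),.182),("knob",(396.2,219.4),(298.7,174.8),.217)]:
    print(n,atz(a,*p,z),atz(b,*q,z),tri(ray(a,*p),ray(b,*q)))
for p in [(90,212),(212,138),(575,350),(470,440)]: print("blk",atz(a,170+p[0]/7,215+p[1]/7,.056))
for p in [(300,535-500+0),]: pass
print(wT()); 
for p in [(75,145),(270,15),(665,235),(450,390)]: print("roof",atz(a,290+p[0]/3.4,135+p[1]/3.4,.172))
E
```

```text
pin [0.4364 0.23   0.094 ] [0.4335 0.2336 0.094 ] (array([0.4355, 0.2311, 0.0924]), np.float64(0.003149249634841476))
mouth [0.6297 0.2273 0.182 ] [0.6251 0.2287 0.182 ] (array([0.6276, 0.2266, 0.1817]), np.float64(0.003666692296040245))
knob [ 0.6236 -0.0071  0.217 ] [0.6188 0.0036 0.217 ] (array([ 0.6238, -0.0058,  0.2137]), np.float64(0.0041418741805193116))
blk [0.3924 0.3526 0.056 ]
blk [0.4365 0.3534 0.056 ]
blk [0.4615 0.2078 0.056 ]
blk [0.4193 0.2019 0.056 ]
[[-0.0003  0.2481  0.9687  0.1612]
 [-0.0011  0.9687 -0.2481  0.6293]
 [-1.     -0.0012 -0.      0.2308]
 [ 0.      0.      0.      1.    ]]
roof [0.6402 0.2189 0.172 ]
roof [0.8249 0.2288 0.172 ]
roof [ 0.8181 -0.0705  0.172 ]
roof [ 0.6372 -0.0601  0.172 ]
```

```bash
python3 -m jog '[0.005,-0.0397,0.0456,0, 0.005,-0.0397,0.0456,0, 0.005,-0.0397,0.0456,0, 0.005,-0.0397,0.0456,0, 0.005,-0.0397,0.0456,0, 0.005,-0.0397,0.0456,0, 0.005,-0.0397,0.0456,0, 0.005,-0.0397,0.0456,0, 0,0,0,0.163, 0,0,0,0.163, 0,0,0,0.163, 0,0,0,0.163, 0,0,0,0.163, 0,0,0,0.163, 0,0,0,0.163, 0,0,0,0]' 0.05
python3 - <<'E'
from h import *
T=wT(); c=env.capture("wrist"); cv2.imwrite("pics/w1.png",c["image"]); np.save("T1.npy",T@c["mount"]); print(np.round(T,4),env.sense()["q"])
E
```

```text
clock: 2.25
ee_pos: [0.4358, 0.2317, 0.1913]
tool_rot: [1.074, 1.289, -1.075]
wrist_force: [-0.7, -0.0, 0.1]
gripper_width: 0.0504
[[ 1.000e-04  9.836e-01  1.803e-01  4.358e-01]
 [-3.000e-04  1.803e-01 -9.836e-01  2.317e-01]
 [-1.000e+00  0.000e+00  3.000e-04  1.913e-01]
 [ 0.000e+00  0.000e+00  0.000e+00  1.000e+00]] [-0.76862685  0.43993996  0.33601852  1.9262006  -0.19542517  0.8069281
 -0.14425422]
```

View pics/w1.png

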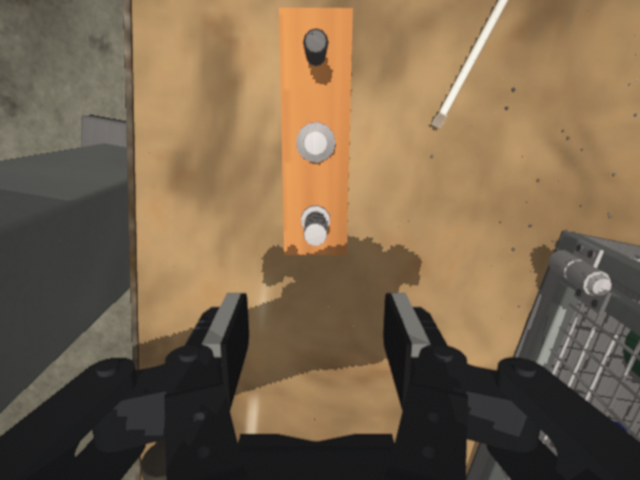

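Run:
```python
from h import *
np.set_printoptions(precision=4,suppress=True)
T=np.load("T1.npy"); c=env.capture("wrist")
im=c["image"]; cv2.imwrite("pics/w1a.png",cv2.resize(im[190:270,270:360],None,fx=7,fy=7,interpolation=2)); cv2.imwrite("pics/w1b.png",cv2.resize(im[220:340,520:640],None,fx=5,fy=5,interpolation=2))
print("pin",atz(c,316,235,.094,T),"mouth",atz(c,600,283,.182,T))
```

```text
pin [0.4353 0.2314 0.094 ] mouth [0.5442 0.2586 0.182 ]
```

View pics/w1a.png

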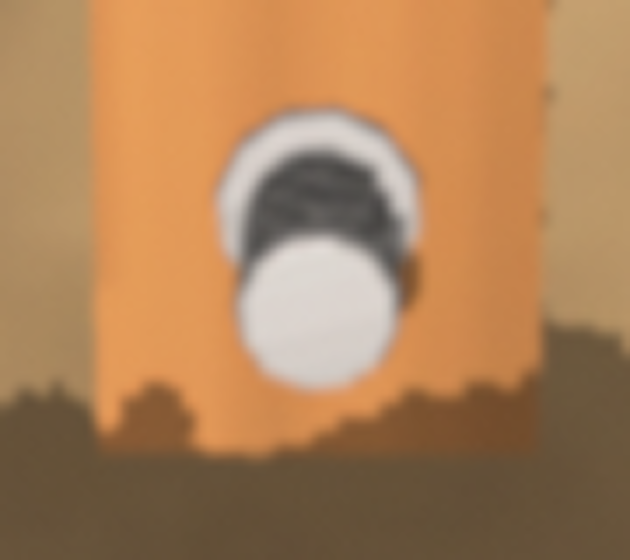

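View pics/w1b.png

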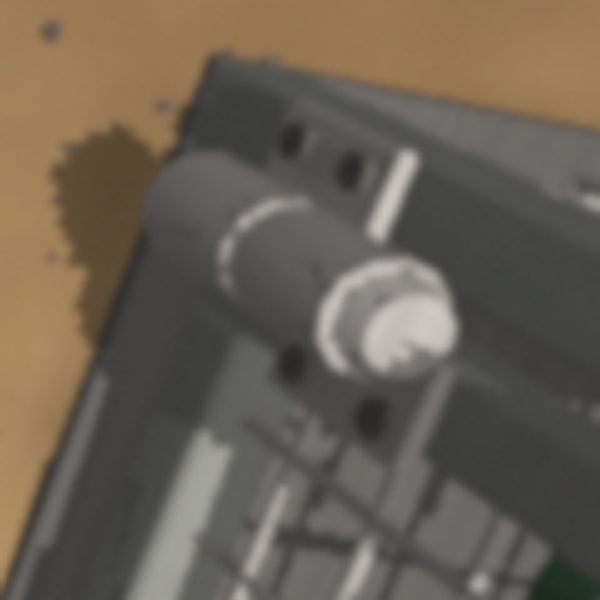

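```bash
python3 -m jog '[0.04,0,0,0, 0.04,0,0,0, 0.03,0,0,0, 0.020,0,0,0, 0,0,0,0,0,0,0,0]' 0.05; python3 -m jog '[0,0,0,0, 0,0,0,0, 0,0,0,0, 0,0,0,0, 0,0,0,0, 0,0,0,0]' 0
python3 - <<'E'
from h import *
T=wT(); c=env.capture("wrist"); cv2.imwrite("pics/w2.png",c["image"]); print(np.round(T,4))
E
```

```text
clock: 3.1
ee_pos: [0.4365, 0.2317, 0.062]
tool_rot: [1.077, 1.288, -1.075]
wrist_force: [-0.1, 0.3, 0.5]
gripper_width: 0.0504
clock: 3.85
ee_pos: [0.4363, 0.2318, 0.0622]
tool_rot: [1.077, 1.288, -1.075]
wrist_force: [-0.7, 0.3, 6.2]
gripper_width: 0.0124
[[ 1.100e-03  9.840e-01  1.783e-01  4.363e-01]
 [ 9.000e-04  1.783e-01 -9.840e-01  2.318e-01]
 [-1.000e+00  1.200e-03 -7.000e-04  6.220e-02]
 [ 0.000e+00  0.000e+00  0.000e+00  1.000e+00]]
```

View pics/w2.png

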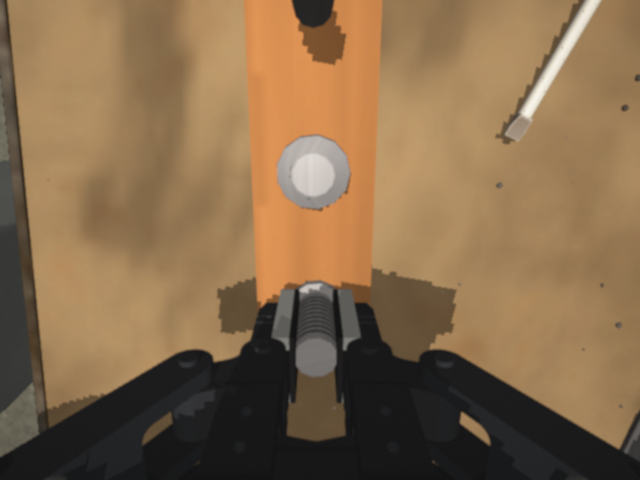

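```bash
python3 -m jog '[-0.02,0,0,0, -0.045,0,0,0, -0.045,0,0,0,-0.05,0,0,0, -0.04,0,0,0, 0,0.0443,0.025,0, 0,0.0443,0.025,0, 0,0.0443,0.025,0, 0,0.0443,0.025,0, 0,0,0,0,0,0,0,0]'
python3 - <<'E'
from h import *
T=wT(); c=env.capture("wrist"); cv2.imwrite("pics/w3.png",c["image"]); print(np.round(T,4)); np.save("T3.npy",T@c["mount"]);np.save("E3.npy",T)
E
```

```text
clock: 5.28
ee_pos: [0.6272, 0.165, 0.2604]
tool_rot: [1.075, 1.291, -1.078]
wrist_force: [-1.1, -0.1, -1.8]
gripper_width: 0.0125
[[-2.300e-03  9.840e-01  1.782e-01  6.272e-01]
 [ 2.000e-04  1.782e-01 -9.840e-01  1.650e-01]
 [-1.000e+00 -2.300e-03 -6.000e-04  2.604e-01]
 [ 0.000e+00  0.000e+00  0.000e+00  1.000e+00]]
```

View pics/w3.png

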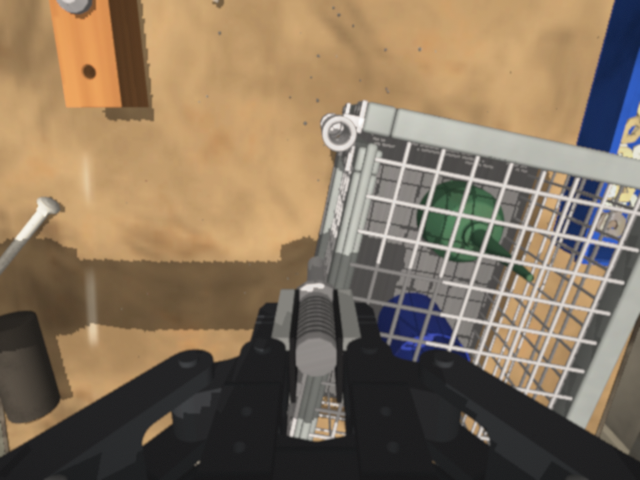

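Run:
```python
import cv2
im=cv2.imread("pics/w3.png")
cv2.imwrite("pics/w3a.png",cv2.resize(im[95:175,300:390],None,fx=8,fy=7,interpolation=2))
cv2.imwrite("pics/w3b.png",cv2.resize(im[270:390,260:370],None,fx=5,fy=5,interpolation=2))
```

```text
(no output)
```

View pics/w3a.png

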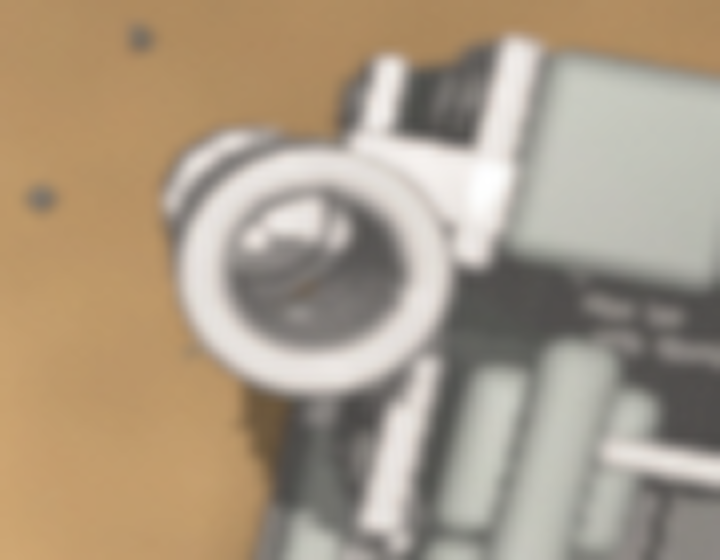

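View pics/w3b.png

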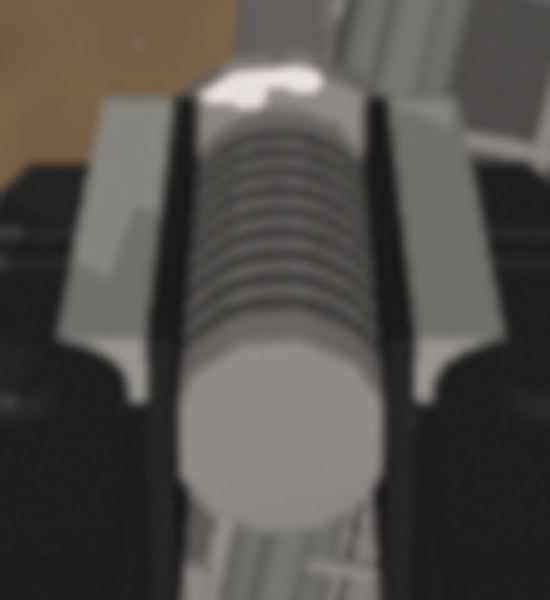

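Run:
```python
from h import *
np.set_printoptions(precision=4,suppress=True)
T=np.load("T3.npy");E=np.load("E3.npy"); c=env.capture("wrist")
m=atz(c,339.25,133.6,.182,T); p=atz(c,316.3,357,E[2,3]+.0318,T)
print(m,p,"d tool",E[:3,:3].T@(m-p), "tcp-rel",E[:3,:3].T@(p-E[:3,3]))
```

```text
[0.6274 0.2263 0.182 ] [0.6267 0.165  0.2922] d tool [ 0.1103  0.0119 -0.0601] tcp-rel [-0.0318 -0.0006 -0.0002]
```

```bash
python3 -m jog '[0,0.006,-0.03,0, 0,0.0059,-0.0301,0,0,0,0,0,0,0,0,0]'
python3 - <<'E'
from h import *
T=wT(); c=env.capture("scene"); d=env.capture("side"); print(np.round(T,4))
a=c["image"][110:210,260:360];b=d["image"][170:270,200:300]
cv2.imwrite("pics/s4.png",cv2.resize(np.hstack([a,b]),None,fx=4,fy=4,interpolation=2))
E
```

```text
clock: 5.88
ee_pos: [0.6284, 0.2257, 0.2616]
tool_rot: [1.075, 1.288, -1.076]
wrist_force: [-0.2, -0.2, -0.7]
gripper_width: 0.0119
[[-1.000e-04  9.839e-01  1.788e-01  6.284e-01]
 [-8.000e-04  1.788e-01 -9.839e-01  2.257e-01]
 [-1.000e+00 -2.000e-04  8.000e-04  2.616e-01]
 [ 0.000e+00  0.000e+00  0.000e+00  1.000e+00]]
```

View pics/s4.png

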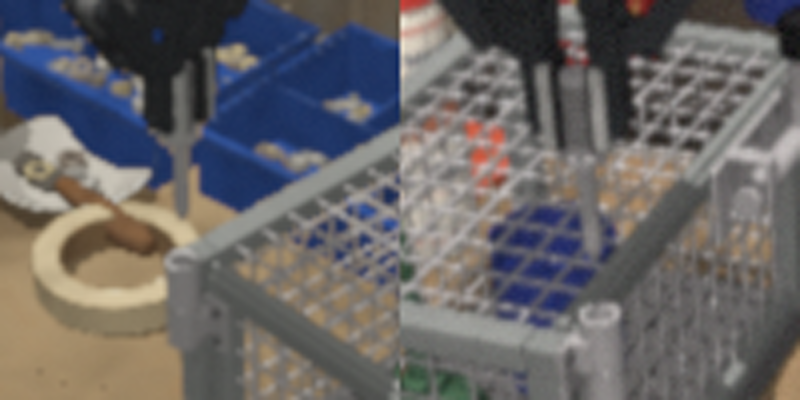

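```bash
python3 -m jog '[0.02,0,0,0, 0.008,0,0,0,0.005,0,0,0,0.005,0,0,0,0,0,0,0]'; python3 -m jog '[0.008,0,0,0, 0.008,0,0,0,0,0,0,0]'
```

```text
clock: 6.6
ee_pos: [0.629, 0.2258, 0.2232]
tool_rot: [1.076, 1.289, -1.077]
wrist_force: [0.2, -0.1, -0.7]
gripper_width: 0.012
clock: 6.98
ee_pos: [0.6285, 0.2258, 0.2061]
tool_rot: [1.075, 1.29, -1.078]
wrist_force: [0.2, 1.1, 0.0]
gripper_width: 0.0121
```

```bash
python3 -m jog '[0.007,0,0,0, 0.006,0,0,0,0.003,0,0,0,0,0,0,0]'; python3 -m jog '[0.002,0,0,0,0.002,0,0,0,0,0,0,0]'
```

```text
clock: 7.48
ee_pos: [0.629, 0.2258, 0.1909]
tool_rot: [1.076, 1.289, -1.077]
wrist_force: [-1.1, -0.3, 0.9]
gripper_width: 0.0124
clock: 7.85
ee_pos: [0.6293, 0.2259, 0.1883]
tool_rot: [1.077, 1.288, -1.075]
wrist_force: [-1.7, 0.2, 3.4]
gripper_width: 0.0126
```

```bash
python3 -m jog '[0.002,0,0,0,0.002,0,0,0,0,0,0,0]'
python3 - <<'E'
from h import *
c=env.capture("scene"); d=env.capture("side")
a=c["image"][110:210,260:360];b=d["image"][190:290,200:300]
cv2.imwrite("pics/s5.png",cv2.resize(np.hstack([a,b]),None,fx=4,fy=4,interpolation=2))
E
```

```text
clock: 8.22
ee_pos: [0.6294, 0.2259, 0.1881]
tool_rot: [1.079, 1.288, -1.074]
wrist_force: [-7.1, -0.4, 16.6]
gripper_width: 0.0125
```

View pics/s5.png

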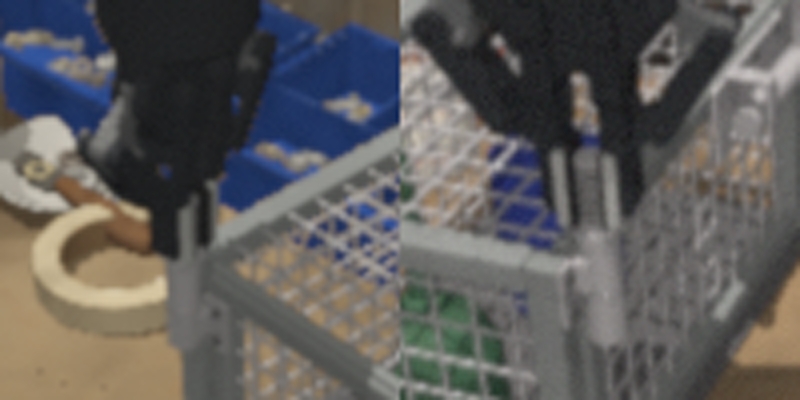

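```bash
python3 -m jog '[-0.002,0,0,0,0,0,0,0]'; python3 -m jog '[0,0,0,0,0,0,0,0,0,0,0,0,0,0,0,0]' 0.05;  python3 -m jog '[-0.02,0,0,0,-0.05,0,0,0,-0.045,0,0,0,0,0,0.05,0,0,0,0,0]'
python3 - <<'E'
from h import *
T=wT(); c=env.capture("wrist"); cv2.imwrite("pics/w6.png",c["image"]); print(np.round(T,4)); np.save("T6.npy",T@c["mount"]);np.save("E6.npy",T)
c=env.capture("scene"); d=env.capture("side")
a=c["image"][110:210,260:360];b=d["image"][190:290,200:300]
cv2.imwrite("pics/s6.png",cv2.resize(np.hstack([a,b]),None,fx=4,fy=4,interpolation=2))
E
```

```text
clock: 8.57
ee_pos: [0.6293, 0.2259, 0.1882]
tool_rot: [1.078, 1.288, -1.074]
wrist_force: [-4.4, -0.5, 10.2]
gripper_width: 0.012
clock: 9.07
ee_pos: [0.629, 0.2258, 0.1849]
tool_rot: [1.076, 1.289, -1.077]
wrist_force: [-0.2, -0.0, -0.3]
gripper_width: 0.0501
clock: 9.7
ee_pos: [0.6392, 0.1698, 0.3014]
tool_rot: [1.081, 1.28, -1.084]
wrist_force: [0.2, -0.2, 0.5]
gripper_width: 0.0499
[[ 0.0023  0.9856  0.1689  0.6392]
 [-0.0048  0.1689 -0.9856  0.1698]
 [-1.      0.0015  0.0052  0.3014]
 [ 0.      0.      0.      1.    ]]
```

View pics/w6.png

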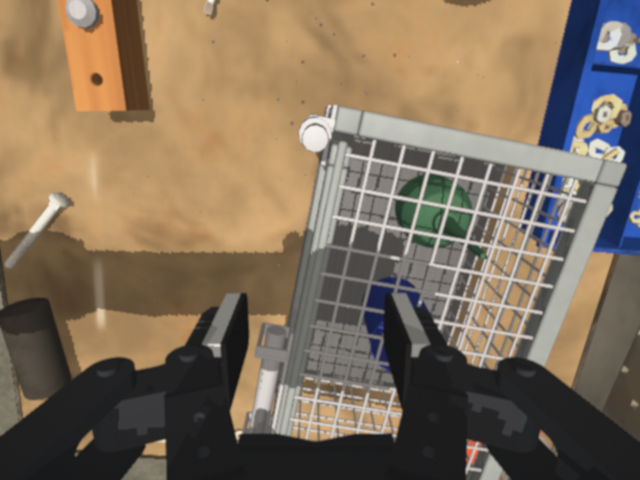

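View pics/s6.png

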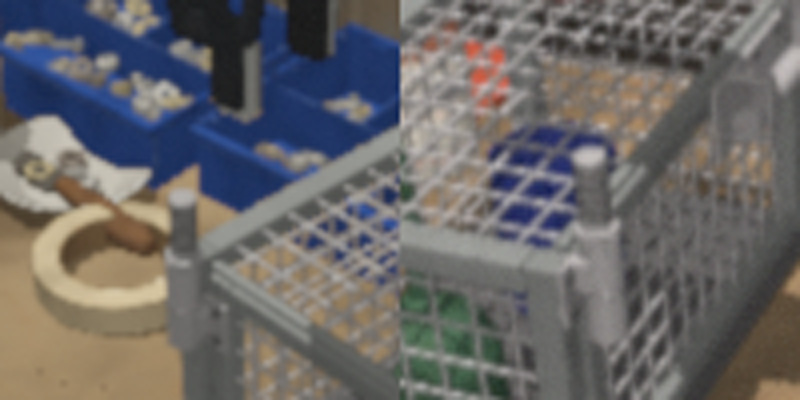

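```bash
python3 -m jog '[0,-0.0135,0.056,0,0,-0.0135,0.056,0,0,-0.0135,0.056,0,0,-0.0135,0.056,0,0,0,0,0.17,0,0,0,0,0,0,0,0]';  python3 - <<'E'
from h import *
np.set_printoptions(precision=4,suppress=True)
T=wT(); c=env.capture("wrist"); cv2.imwrite("pics/w7.png",c["image"]); print(np.round(T,4)); np.save("T7.npy",T@c["mount"]);np.save("E7.npy",T)
a=env.capture("scene");b=env.capture("side")
print("pin top",tri(ray(a,305.5,158.2),ray(b,247.5,228.75)))
E
```

```text
clock: 10.72
ee_pos: [0.625, -0.0508, 0.2997]
tool_rot: [1.198, 1.218, -1.198]
wrist_force: [-0.4, 0.4, -0.3]
gripper_width: 0.05
[[-0.0009  0.9999  0.0152  0.625 ]
 [ 0.0012  0.0152 -0.9999 -0.0508]
 [-1.     -0.0008 -0.0012  0.2997]
 [ 0.      0.      0.      1.    ]]
pin top (array([0.6289, 0.2258, 0.2201]), np.float64(0.003436170745342825))
```

View pics/w7.png

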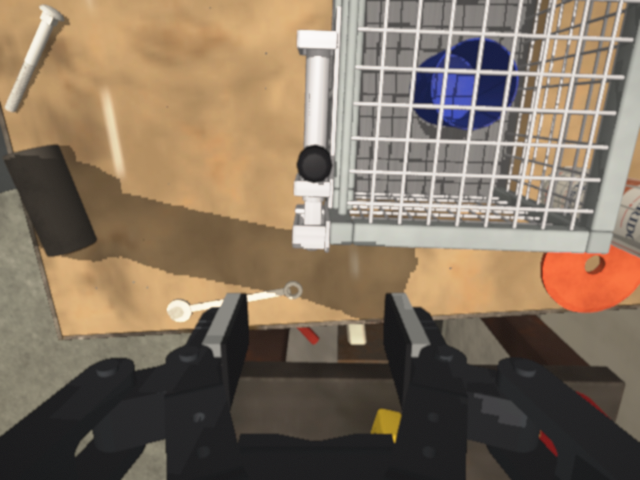

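Run:
```python
from h import *
np.set_printoptions(precision=4,suppress=True)
c=env.capture("wrist");im=c["image"]; z=cv2.resize(im[130:270,260:380],None,fx=5,fy=4,interpolation=2); cv2.imwrite("pics/w7a.png",np.clip(z.astype(float)*2,0,255).astype(np.uint8))
T=np.load("T7.npy");print(atz(c,315,160,.217,T),T[:3,3])
```

```text
[ 0.6232 -0.0045  0.217 ] [0.6233 0.022  0.4431]
```

View pics/w7a.png

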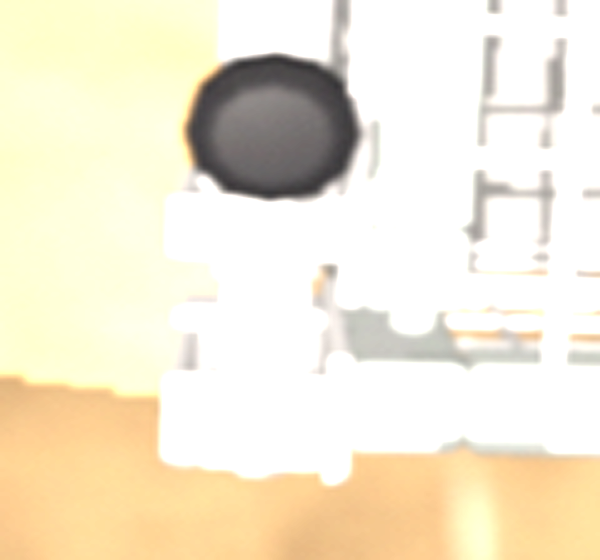

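Run:
```python
from h import *
np.set_printoptions(precision=4,suppress=True)
c=env.capture("wrist");T=np.load("T7.npy");a=cv2.imread("pics/w7.png")
cv2.imwrite("pics/w7b.png",cv2.resize(a[0:270,270:440],None,fx=3.4,fy=2.2,interpolation=2))
for p in [(341,248),(608,252)]: print(atz(c,*p,.172,T))
```

```text
[ 0.6419 -0.0691  0.172 ]
[ 0.8247 -0.069   0.172 ]
```

View pics/w7b.png

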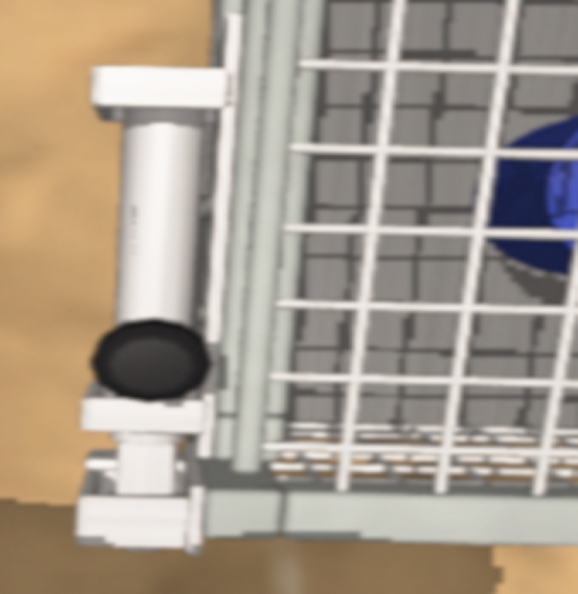

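```bash
python3 -m jog '[0,-0.001,-0.0443,0,0.05,0,0,0,0.045,0,0,0,0.0177,0,0,0,0,0,0,0,0,0,0,0]' 0.05;  python3 - <<'E'
from h import *
np.set_printoptions(precision=4,suppress=True)
T=wT(); c=env.capture("wrist"); cv2.imwrite("pics/w8.png",c["image"]); print(np.round(T,4))
E
```

```text
clock: 11.72
ee_pos: [0.6242, -0.0092, 0.1889]
tool_rot: [1.203, 1.212, -1.201]
wrist_force: [0.7, -0.3, -0.2]
gripper_width: 0.0499
[[ 0.0024  1.      0.0094  0.6242]
 [-0.0003  0.0094 -1.     -0.0092]
 [-1.      0.0024  0.0003  0.1889]
 [ 0.      0.      0.      1.    ]]
```

View pics/w8.png

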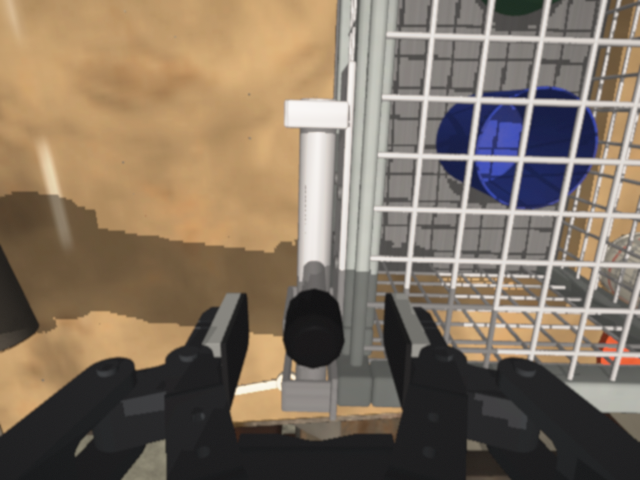

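```bash
python3 -m jog '[0.002,0,-0.0025,0,0,0,0,0,0,0,0,0,0,0,0,0,0,0,0,0,0,0,0,0,0,0,0,0]' 0;  python3 - <<'E'
from h import *
np.set_printoptions(precision=4,suppress=True)
T=wT(); c=env.capture("wrist"); cv2.imwrite("pics/w9.png",c["image"][200:430,200:440]); print(np.round(T,4), env.sense()["clock"])
E
```

```text
clock: 12.65
ee_pos: [0.6236, -0.0059, 0.1863]
tool_rot: [1.203, 1.214, -1.201]
wrist_force: [-0.8, 2.2, 5.1]
gripper_width: 0.0183
[[ 0.0009  1.      0.0097  0.6236]
 [ 0.0009  0.0097 -1.     -0.0059]
 [-1.      0.0009 -0.0009  0.1863]
 [ 0.      0.      0.      1.    ]] 12.7
```

View pics/w9.png

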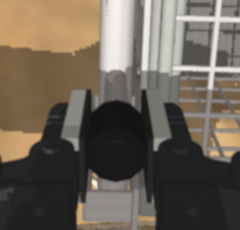

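```bash
python3 -m jog '[-0.004,0,0,0,-0.004,0,0,0,-0.002,0,0,0,0,0,0,0,0,0,0,0]';  python3 - <<'E'
from h import *
np.set_printoptions(precision=4,suppress=True)
T=wT(); c=env.capture("wrist"); d=env.capture("side")["image"];s=env.capture("scene")["image"]
a=c["image"][200:430,200:440]; cv2.imwrite("pics/w10.png",np.hstack([a, cv2.resize(d[130:230,240:340],(230,230)),cv2.resize(s[180:280,350:450],(230,230))])); print(np.round(T,4), env.sense()["clock"])
E
```

```text
clock: 13.32
ee_pos: [0.6232, -0.0065, 0.1954]
tool_rot: [1.202, 1.214, -1.203]
wrist_force: [1.5, 2.3, -3.0]
gripper_width: 0.0179
[[-0.0003  1.      0.0092  0.6232]
 [ 0.      0.0092 -1.     -0.0065]
 [-1.     -0.0003 -0.      0.1954]
 [ 0.      0.      0.      1.    ]] 13.475
```

View pics/w10.png

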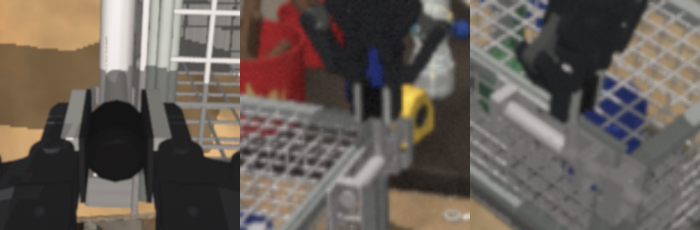

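```bash
python3 -m jog '[-0.001,0,0,0,0,0,-0.006,0,0,0.0002,-0.006,0,0,0,0,0]'; python3 -m jog '[0,0.0002,-0.006,0,0,0.0001,-0.006,0,0,0,0,0]'
```

```text
clock: 13.98
ee_pos: [0.6235, 0.0057, 0.1967]
tool_rot: [1.202, 1.213, -1.202]
wrist_force: [1.9, -0.3, -2.4]
gripper_width: 0.0182
clock: 14.35
ee_pos: [0.6237, 0.0191, 0.1965]
tool_rot: [1.203, 1.215, -1.201]
wrist_force: [1.7, 0.1, -3.7]
gripper_width: 0.0183
```

```bash
python3 -m jog '[0,0.0001,-0.006,0,0,0.0001,-0.006,0,0,0.0001,-0.006,0,0,0,-0.003,0,0,0,0,0]';  python3 - <<'E'
from h import *
np.set_printoptions(precision=4,suppress=True)
T=wT(); c=env.capture("wrist"); d=env.capture("side")["image"];s=env.capture("scene")["image"]
a=c["image"][200:430,200:440]; cv2.imwrite("pics/w11.png",np.hstack([a, cv2.resize(d[130:230,240:340],(230,230)),cv2.resize(s[180:280,350:450],(230,230))])); print(np.round(T,4), env.sense()["clock"])
E
```

```text
clock: 14.98
ee_pos: [0.624, 0.0395, 0.1967]
tool_rot: [1.203, 1.214, -1.201]
wrist_force: [2.9, 0.6, -3.2]
gripper_width: 0.0184
[[ 0.0007  1.      0.0098  0.624 ]
 [ 0.0012  0.0098 -1.      0.0395]
 [-1.      0.0007 -0.0012  0.1967]
 [ 0.      0.      0.      1.    ]] 15.125
```

View pics/w11.png

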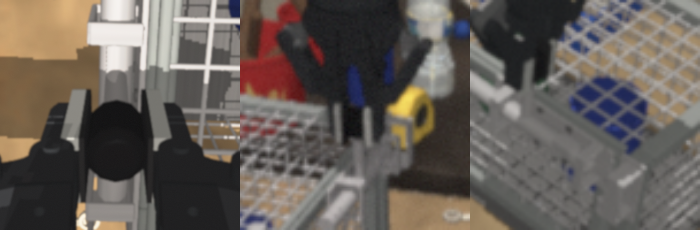

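```bash
python3 -m jog '[0,-0.0086,-0.0005,0.0463,0,-0.0086,-0.0005,0.0463,0,0,0,0]'; python3 -m jog '[0,-0.0086,-0.0005,0.0463,0,-0.0086,-0.0005,0.0463,0,0,0,0]'
```

```text
clock: 15.5
ee_pos: [0.6063, 0.0407, 0.1967]
tool_rot: [1.271, 1.17, -1.269]
wrist_force: [3.2, 0.8, -2.7]
gripper_width: 0.0187
clock: 15.88
ee_pos: [0.5897, 0.0433, 0.1968]
tool_rot: [1.337, 1.122, -1.336]
wrist_force: [3.0, 0.6, -4.2]
gripper_width: 0.0182
```

```bash
python3 -m jog '[0,-0.0086,-0.0005,0.0463,0,-0.0086,-0.0005,0.0463,0,-0.0086,-0.0005,0.0463,0,-0.0086,-0.0005,0.0463,0,0,0,0]';  python3 - <<'E'
from h import *
np.set_printoptions(precision=4,suppress=True)
T=wT(); p=T[:2,3]-[.6285,.226]; p0=np.array([.624,.0395])-[.6285,.226]
print(T,np.linalg.norm(p),np.linalg.norm(p0),"ang",np.arctan2(p[0],p[1])-np.arctan2(p0[0],p0[1]))
c=env.capture("wrist")["image"]; d=env.capture("side")["image"];s=env.capture("scene")["image"]
cv2.imwrite("pics/w12.png",c)
cv2.imwrite("pics/s12.png",np.hstack([cv2.resize(d[130:330,200:400],(400,400)),cv2.resize(s[120:320,280:480],(400,400))]))
E
```

```text
clock: 16.5
ee_pos: [0.5572, 0.0531, 0.1968]
tool_rot: [1.469, 1.017, -1.468]
wrist_force: [3.4, -0.2, -3.7]
gripper_width: 0.0181
[[ 0.0009  0.9362 -0.3515  0.5572]
 [ 0.0001 -0.3515 -0.9362  0.0531]
 [-1.      0.0008 -0.0004  0.1968]
 [ 0.      0.      0.      1.    ]] 0.1870489575777718 0.18655428164478027 ang 0.3670044000531618
```

View pics/w12.png

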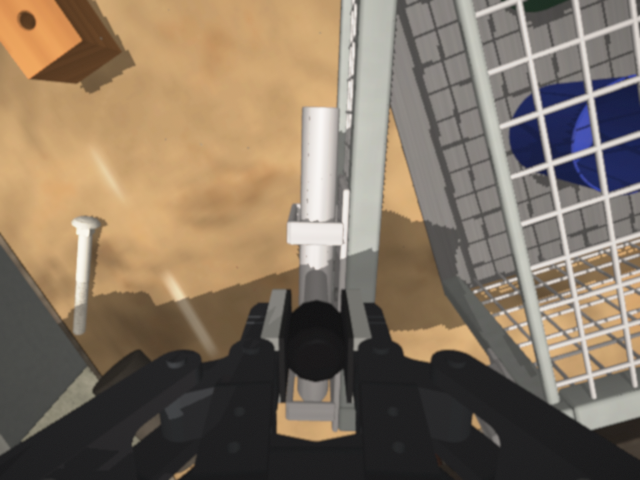

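View pics/s12.png

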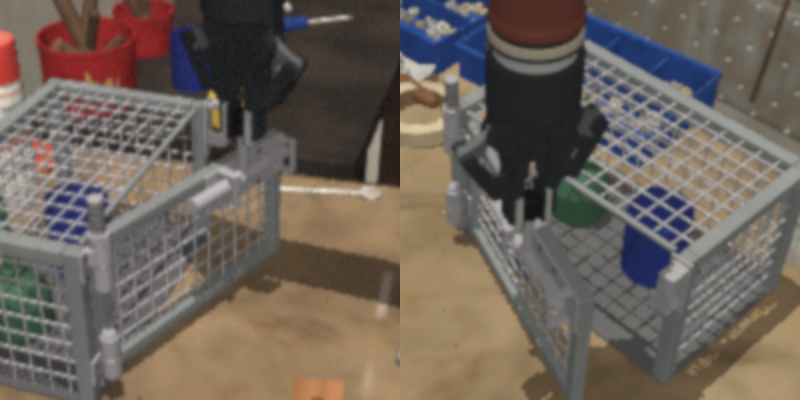

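```bash
python3 -m jog '[0,0,0,0,0,0,0,0,0,0,0,0,0,0,0,0]'; python3 -c "
from workcell import env
print(env.sign_off())"
```

```text
clock: 17.15
ee_pos: [0.5569, 0.0527, 0.1967]
tool_rot: [1.471, 1.015, -1.47]
wrist_force: [3.7, 0.9, -2.2]
gripper_width: 0.0184
the job is handed in; nothing more can be done
None
```

The job is done and handed in at about 17 s of the 54 s allowed; the hand-in reported no verdict.

- **Hinge pin:** it went into the top knuckle until it stopped under about 17 N of push. I then let go of it. The top of its grip then measured 0.220 m above the bench, as it should with the collar down, and the last pictures show it still in place.
- **Bolt:** I lifted it by the knob about 10 mm, then drew it about 46 mm toward the hinge with no catch on the keeper's lip.
- **Gate:** it is swung open about 0.37 rad, roughly 10 cm at the latch edge. The gripper still holds the knob against the spring, steady over the last half second before I handed in.

These lift, draw and angle figures come from the arm's own motion and the camera pictures, as there was no direct reading of the joints. No check failed. The two fixed cameras disagreed by 3–4 mm where I compared them, so I set the pin and knob positions from the wrist camera. I touched nothing else on the bench, though I didn't measure the other items again at the end.

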